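# Open the push-pin jar in the desk bracket

## Task

Slide the jar of push pins, cap on, into the desk bracket's open mouth, its foot under the two lips and fully home against the blue stop, so that the bracket braces it. Then unscrew the tight orange cap anticlockwise, stop turning once the threads let go, lift it straight off and finish still holding it level about two centimetres above the open mouth, with the jar left upright and fully home. Leave the magnifier, the marker and the slide tray where they are.

Things in the scene. Friction and masses are not known exactly. Their poses are not given: they have to be found in the camera images.
- jar_center (a point): Centre of the loose jar less cap, 37 mm above its underside. Blue square foot 72 x 72 x 8 mm, slick, gliding easily; clear body 56 x 56 mm up to z 54 mm, coloured pins inside; white neck 37 mm diameter. x, y square to the foot, z up; red stripe down the body's +x face and foot. Any side of the foot may go in first. With cap about 0.35 kg; can be carried by the tight cap. Unbraced, the jar turns along with the cap.
- jar_mouth (a point): Centre of the jar's round mouth, the top of the neck, 74 mm above the jar's underside; axes as jar_center. The cap's centre stands 3 to 4 mm below it when shut; the cap must be raised 16 mm from there to clear it.
- cap_center (a point): Centre of the orange cap, on its axis: 56 mm diameter, 24 mm high; shut, it spans 58 to 82 mm above the jar's underside. x along the white pointer on top, z up. A sprung liner inside pushes it up with 15 N, so turning takes about 0.3 N m all the way; it stays where it is left, so it can be let go and regrasped. It rises 3 mm as it unscrews and pops up 2 mm or so more when free.
- cap_pointer (a point): Point 22 mm from the cap's axis on its white pointer, at half height. Angles anticlockwise from the jar's +x (red stripe), seen from above: shut, the pointer lies at 0 to 30 deg; the threads let go at about 122 deg; at about 160 deg the cap meets the next thread's stop. So 95 to 125 deg of turning, usually two grasps.
- bracket: Aluminium bracket fixed on the desk. Origin: on the desk where the foot's centre stands when fully home. The jar, standing on the desk, slides in along its +y; z up. Channel 78 mm wide, y -40 to +36 mm; walls 17 mm high, 94 mm overall; two lips leave a 64 mm slot, 12 mm clear height under them. Blue stop face at y +36 mm. Flared guides 10 mm high, about 110 mm apart at y -72 mm.
- magnifier_center (a point): Centre of a steel-rimmed magnifier lying on the desk, 72 mm diameter, 14 mm high, short black handle towards its +y. Bystander.
- marker_center (a point): Centre of a black marker with red cap lying along its y axis, 132 mm long, 12 mm thick. Bystander.
- tray_center (a point): Centre of the grey slide tray, 66 x 135 x 35 mm, long side along its y axis, with slides standing up to 56 mm above the desk. Bystander.
There are look-alikes about, which are no part of the job. Of the things that look like the part that bears cap_center, the middle-sized one is meant.

How it is judged:
On the way, in this order (a step that is already met when the one before it is completed fails the run):
1. the jar stands fully home in the bracket, within 6 mm of the stop, with the cap still screwed on (y of jar_center in the frame of bracket above -0.006 m and horizontal distance between jar_center and bracket below 0.008 m and height (world z) of jar_center below 0.043 m and distance between cap_center and jar_mouth below 0.009 m and x of cap_pointer in the frame of jar_center above 0 m), for 0.2 s.
2. with the jar home, the cap has been turned anticlockwise until its pointer is at least 114 deg past the jar's +x axis (y of jar_center in the frame of bracket above -0.008 m and horizontal distance between jar_center and bracket below 0.01 m and x of cap_pointer in the frame of jar_center below -0.009 m and z of cap_center in the frame of jar_mouth below 0.006 m), for 0.1 s.
At the end, for the whole second after the job is handed in: Robot holds the cap level (0.2 rad), at rest, within 20 mm of the mouth's axis, its rim 4 to 45 mm above the mouth, not touching the jar; jar upright on the desk, at rest, within 8 mm of fully home; magnifier, marker and tray within 20 mm of their first places (z of cap_center in the frame of jar_mouth between 0.016 and 0.057 m and horizontal distance between cap_center and jar_mouth below 0.02 m and angle between cap_center's own z axis and vertical below 0.2 rad and contact force between the fingers and cap above 2 N and contact force between cap and jar below 0.2 N and linear speed of cap below 0.02 m/s and y of jar_center in the frame of bracket above -0.008 m and horizontal distance between jar_center and bracket below 0.01 m and height (world z) of jar_center below 0.04 m and angle between jar_center's own z axis and vertical below 0.06 rad and linear speed of jar below 0.01 m/s and distance of each of magnifier_center, marker_center, tray_center from where it was at the start of the episode below 0.02 m); the arm keeps its last pose, push and grip.
It fails at once if a bystander is moved by more than 20 mm (distance of any of magnifier_center, marker_center, tray_center from where it was at the start of the episode above 0.02 m).
It fails at once if the jar is tipped by more than 0.4 rad (angle between jar_center's own z axis and vertical above 0.4 rad).
It fails at once if the cap, still down on the neck, is turned on past 225 deg although the threads have let go (y of cap_pointer in the frame of jar_center below -0.0156 m and z of cap_center in the frame of jar_mouth below 0.006 m).
It also fails if it takes over 69 s, if anything falls off the work surface, if the arm or the gripper's body presses on something with over 40 N, if the wrist force passes 120 N, or if a joint passes its speed limit or range.

## Robot

A 6-joint arm with a two-finger parallel gripper is mounted at the origin on the work surface. World frame = base frame: x ahead of the robot, y to its left, z up, the work surface at z = 0. Lengths are in m, angles in rad, forces in N, time in s.
With the tool pointing down it reaches from about 0.4 to 0.925 m from the base axis. Payload 3.4 kg.
Tool frame: the origin (TCP) lies at the very end of the fingers, on their centre line; the grasp point (between the pads) lies 19 mm behind it; z points along the fingers, y is the line along which they close (so a half turn about z gives the same grasp; the last joint's range is limited). The gripper opens to 85 mm and grips with 20 to 120 N. Pads are 22 mm wide; open, the fingers measure 114 mm over their backs; the gripper's body (76 mm by 85 mm) begins 54 mm behind the grasp point. The pads swing forward as they close: fully open they stand 13 mm farther back than shut.
Start: joints at [1.181, 0.307, 1.506, -0, 1.328, -0.073], TCP at [0.179, 0.546, 0.231] pointing down, gripper open.
Joint ranges: [-3.12, 3.12], [-1.05, 2.28], [0.14, 2.33], [-1.42, 4.57], [0.1, 2.73], [-2.68, 2.68]. Speed limits (rad/s): [2.57, 2.57, 3.14, 3.14, 3.14, 3.14].

## Interface

Orientations are given as a unit quaternion [x, y, z, w].
In Python, from station import robot gives the robot as it stands.
- The arm moves only by the shell command python3 -m pendant 'ROWS' [OPENING] [FORCE]. ROWS is JSON, one flat list of numbers, 6 for each row, row after row: the shift along the tool's x, y, z in m, then the turn, a rotation vector about the tool's x, y, z in degrees. A call has 1 to 8 rows; each row shifts and turns the commanded pose from where the row before left it, along the tool's axes as they then stand; what a row does not reach is not made up. A row lasts 1/8 s, in which the tool goes at most 62.5 mm and 10.7 degrees, less where a joint would pass 70% of its speed; a pose out of reach is approached as far as the arm can. A call with a gripper value outside its range is refused whole. OPENING is the opening, from 0 (shut) to 1 (fully open), set as the call begins (- or left out, the last holds). The fingers move at their own pace and stop on an object; FORCE is the grip in N (left out, the last holds). Time passes only in rows, so rows that do not move let the fingers close. It gives the time, the measured TCP pose, the force, the opening and the grip force at its end, in the units of the state.
- robot.state(): the state, without advancing time (a new reading comes with each control period).
- robot.grab_frame(name): name is "scene" or "side" or "wrist"; returns a dict with "color" (384x512x3 uint8, blue, green, red), "intrinsics" (3x3 intrinsics, pixels), "R" (3x3) and "t" (3): a world point X has camera coordinates R X + t. Camera axes: x right, y down, z forward; pixel columns grow to the right and rows downward; lengths in m; the calibration is good to about 2 mm. A picture is of the moment at which its call begins. There is no depth.
- robot.job_done(): hands the job in; it is judged then, once.
The state is a dict: "t": time; "q": joint angles; "qd": joint speeds; "joint_torque": joint torques, N m; "position": TCP position; "eef_rot": TCP orientation; "wrist_force": force on the tool from outside, world axes, zero at the start; "torque": the same for the moment, N m; "width": finger opening in m; "finger_force": force on a finger pad.
Only numpy, scipy, OpenCV 4.12 (cv2) and the standard library are available. Lean on these libraries where they do the work, as an engineer would, in place of code of your own. Each camera call takes 0.05 s, during which the arm holds its last target. There are 200 camera calls.

## Working session

There is one attempt and no reset: what is moved stays moved. The work goes in short steps, Python scripts to look and compute and a shell command to move; the robot and the scene stay as the last step left them, time stands still between calls to the robot, and variables do not carry over. Pictures are saved under pics/ and viewed, at most 10 in all, crops included, and the job is handed in when it is done.

```bash
ls; mkdir -p pics
python3 - <<'E'
from station import robot
import cv2,numpy as np,pickle
d={}
for n in("scene","side","wrist"):
    f=robot.grab_frame(n);d[n]=f
    cv2.imwrite(f"pics/{n}0.png",f["color"])
pickle.dump(d,open("f0.pkl","wb"))
a=np.hstack([cv2.resize(d[n]["color"],(400,300)) for n in("side","wrist")])
cv2.imwrite("pics/sw0.png",a)
cv2.imwrite("pics/scene0b.png",cv2.resize(d["scene"]["color"],(800,600),interpolation=cv2.INTER_CUBIC))
s=robot.state();print(s)
E
```

```text
pics
{'t': 0.15, 'q': array([ 1.18049615e+00,  3.07436803e-01,  1.50739773e+00, -2.37645699e-05,
        1.32838960e+00, -7.35275765e-02]), 'qd': array([ 0.00150501, -0.00213708, -0.00381612, -0.00017182, -0.00012713,
        0.00125852]), 'joint_torque': array([ 3.88510161e-04, -4.57976604e+01, -2.52219933e+01,  4.80732638e-05,
        8.53319478e-03,  1.29743273e-05]), 'position': array([0.17895323, 0.54587388, 0.23056302]), 'eef_rot': array([ 1.57722034e-01,  9.87483212e-01, -7.96551206e-04, -1.76266188e-04]), 'wrist_force': array([ 0.75192478, -0.49628983,  0.06635055]), 'torque': array([-0.00061355,  0.0323599 ,  0.000231  ]), 'finger_force': 0.0, 'width': 0.08569268378522613}
```

View pics/scene0b.png

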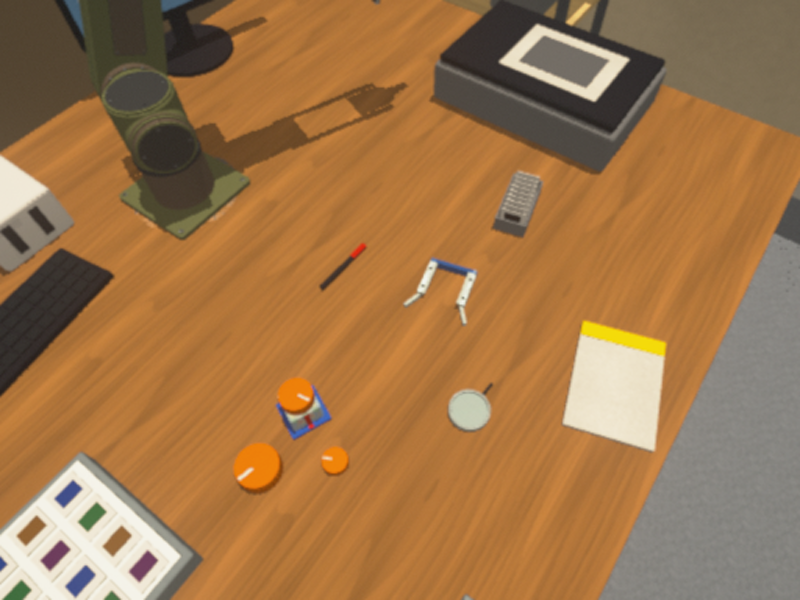

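View pics/sw0.png

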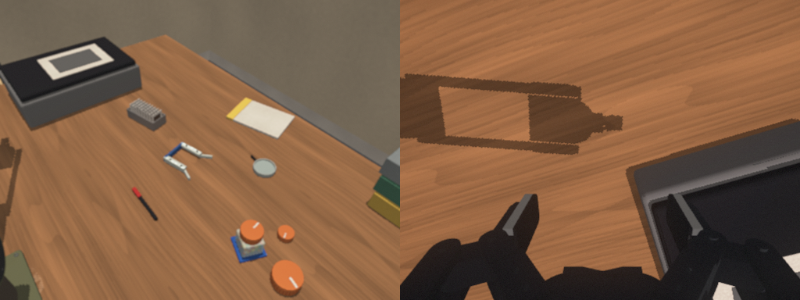

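The scene view shows the jar at (300,405), the bracket at (445,290) with its mouth facing down-left, the marker at (343,266), the magnifier at (469,410) and the tray at (518,203). The lone caps at (257,467) and (335,460) are the look-alikes. I'll enlarge the jar and the bracket.

Run:
```python
import cv2,numpy as np,pickle
d=pickle.load(open("f0.pkl","rb"))
im=d["scene"]["color"]
a=cv2.resize(im[240:285,170:220],(400,360),interpolation=cv2.INTER_CUBIC)
b=cv2.resize(im[160:210,255:310],(400,364),interpolation=cv2.INTER_CUBIC)[:360]
cv2.imwrite("pics/c1.png",np.hstack([a,b]))
for n in d: print(n,d[n]["intrinsics"].tolist(),(-d[n]["R"].T@d[n]["t"]).tolist())
open("h.py","w").write('''
import numpy as np
def ray(f,u,v,z):
    R,t=np.array(f["R"]),np.array(f["t"]);K=np.array(f["intrinsics"])
    c=-R.T@t; d=R.T@np.linalg.solve(K,[u,v,1.]); return c+d*(z-c[2])/d[2]
def proj(f,X):
    p=f["intrinsics"]@(f["R"]@np.array(X)+f["t"]); return p[:2]/p[2]
''')
```

```text
scene [[364.7934894804754, 0.0, 262.95092716536044], [0.0, 364.7934894804754, 189.19262738366277], [0.0, 0.0, 1.0]] [0.9280366219166518, -0.4170015854675661, 0.934219880218682]
side [[404.6780666684417, 0.0, 257.0459583770828], [0.0, 404.6780666684417, 198.6931861328564], [0.0, 0.0, 1.0]] [0.20300032686762165, -0.48292297746612284, 0.7295789616488867]
wrist [[287.14881277790244, 0.0, 259.0104455836884], [0.0, 287.14881277790244, 191.91698272614292], [0.0, 0.0, 1.0]] [0.09970809198249192, 0.5712081685171275, 0.37473729347973833]
```

View pics/c1.png

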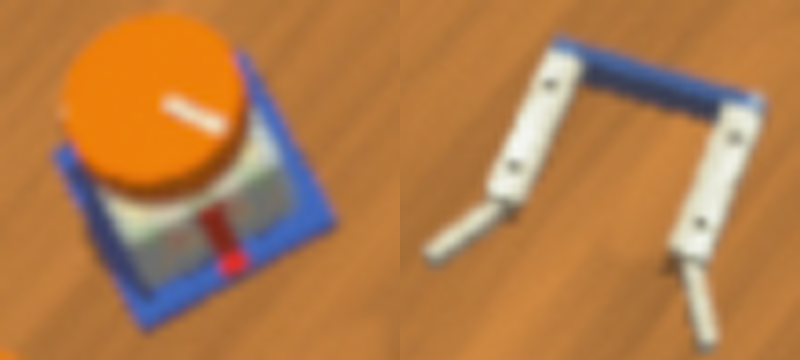

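Run:
```python
import numpy as np,pickle
from scipy.optimize import least_squares as ls
from h import *
f=pickle.load(open("f0.pkl","rb"))["scene"]
A=lambda p:((p[0]+.5)/8-.5+170,(p[1]+.5)/8-.5+240)
B=lambda p:((p[0]-400+.5)*55/400-.5+255,(p[1]+.5)*50/364-.5+160)
def fit(M,P,x0):
    def r(s):
        c,q=np.cos(s[2]),np.sin(s[2])
        return np.concatenate([proj(f,[s[0]+c*m[0]-q*m[1],s[1]+q*m[0]+c*m[1],m[2]])-p for m,p in zip(M,P)])
    o=ls(r,x0);print(o.x,np.degrees(o.x[2]),r(o.x).reshape(-1,2).round(1).tolist());return o.x
cap=ray(f,*A((153,100)),.082);print("cap",cap)
p0=ray(f,*A((165,98)),.082);p1=ray(f,*A((225,130)),.082);v=p1-p0;print("pointer",np.degrees(np.arctan2(v[1],v[0])))
h=.036
st=ray(f,*A((232,265)),.008)-cap;th=np.arctan2(st[1],st[0])
# +x face = bottom-right; seen from above CCW: right corner=(+,+), bottom=(+,-)
fit([(h,h,.008),(h,-h,.008),(-h,-h,.008),(-h,h,.008),(h,0,.008)],[A(p) for p in((335,216),(147,318),(55,155),(238,55),(230,258))],[cap[0],cap[1],th])
P=[(488,193),(520,207),(670,250),(703,262),(583,60),(722,100)]
M=[(-.047,-.04,.017),(-.032,-.04,.017),(.032,-.04,.017),(.047,-.04,.017),(-.032,.036,.017),(.032,.036,.017)]
a=ray(f,*B((545,120)),.017);b=ray(f,*B((715,180)),.017);v=b-a;c=(a+b)/2
fit(M,[B(p) for p in P],[c[0],c[1],np.arctan2(v[1],v[0])])
fs=pickle.load(open("f0.pkl","rb"))["scene"]
k=512/800
for n,u,z in(("mag",(469,410),.014),("mk",(343,266),.012),("tray",(518,200),.04),("big",(257,467),.03),("small",(335,460),.02)): print(n,ray(f,u[0]*k,u[1]*k,z))
from station import robot
from scipy.spatial.transform import Rotation as R
print(R.from_quat(robot.state()["eef_rot"]).as_matrix().round(3))
w=pickle.load(open("f0.pkl","rb"))["wrist"];s=robot.state()
Rt=R.from_quat(s["eef_rot"]).as_matrix()
print("cam in tool",Rt.T@(-w["R"].T@w["t"]-s["position"]),(w["R"]@Rt).round(3))
```

```text
cap [ 0.55948518 -0.23731446  0.082     ]
pointer 7.059673479097452
[ 0.55744222 -0.23601234 -0.39196968] -22.45820847027081 [[0.2, -0.4], [-0.8, 1.0], [-0.9, -0.7], [0.2, -1.4], [1.2, 1.3]]
[0.61563368 0.12118607 0.2673223 ] 15.316439489899757 [[-0.2, 0.1], [0.1, -0.4], [-0.1, -0.2], [0.2, -0.4], [-0.4, 0.4], [0.3, 0.6]]
mag [ 0.79186116 -0.07417871  0.014     ]
mk [0.42530684 0.03729014 0.012     ]
tray [0.63262521 0.36402507 0.04      ]
big [ 0.57099854 -0.35408152  0.03      ]
small [ 0.66204487 -0.27239819  0.02      ]
[[-0.95   0.311 -0.001]
 [ 0.311  0.95  -0.002]
 [ 0.    -0.002 -1.   ]]
cam in tool [ 0.08320799 -0.00084551 -0.14416503] [[-0.     1.     0.001]
 [-0.947  0.    -0.322]
 [-0.322 -0.001  0.947]]
```

```bash
cat > plan.py <<'E'
import sys,numpy as np
from scipy.spatial.transform import Rotation as R
from station import robot
# plan.py x y z yaw_deg(of tool x) n : rows from measured pose
x,y,z,yaw=map(float,sys.argv[1:5]);n=int(sys.argv[5])
s=robot.state();p=s["position"].copy();r=R.from_quat(s["eef_rot"])
a=np.radians(yaw);c,q=np.cos(a),np.sin(a)
g=R.from_matrix(np.array([[c,q,0],[q,-c,0],[0,0,-1]]))
m=r.as_matrix();y0=np.degrees(np.arctan2(m[1,0],m[0,0]))
dv=(r.inv()*g).as_rotvec(degrees=True)/n
d=(np.array([x,y,z])-p)/n
print("yaw now",y0.round(1),"pos",p.round(4))
for i in range(n):
    sh=r.inv().apply(d);print(*sh.round(4),*dv.round(1),sep=",");r=r*R.from_rotvec(dv,degrees=True)
E
python3 plan.py 0.5 0.13 0.2 162 8
```

```text
yaw now 161.9 pos [0.179  0.5459 0.2306]
-0.0543,-0.0369,0.0039,-0.0,-0.0,-0.0
-0.0543,-0.0369,0.0039,-0.0,-0.0,-0.0
-0.0543,-0.0369,0.0039,-0.0,-0.0,-0.0
-0.0543,-0.0369,0.0039,-0.0,-0.0,-0.0
-0.0543,-0.037,0.0038,-0.0,-0.0,-0.0
-0.0543,-0.037,0.0038,-0.0,-0.0,-0.0
-0.0543,-0.037,0.0038,-0.0,-0.0,-0.0
-0.0542,-0.037,0.0038,-0.0,-0.0,-0.0
```

```bash
python3 -m pendant '[-0.05,-0.034,0.0035,0,0,0,-0.05,-0.034,0.0035,0,0,0,-0.05,-0.034,0.0035,0,0,0,-0.05,-0.034,0.0035,0,0,0,-0.05,-0.034,0.0035,0,0,0,-0.05,-0.034,0.0035,0,0,0,-0.05,-0.034,0.0035,0,0,0,-0.05,-0.034,0.0035,0,0,0]' 1 && python3 plan.py 0.558 -0.237 0.20 80 9
```

```text
t: 1.15
position: [0.4754, 0.1616, 0.2032]
eef_rot: [0.158, 0.987, 0.0, 0.0]
wrist_force: [0.3, 0.3, -0.1]
width: 0.0856
finger_force: 0.0
yaw now 161.8 pos [0.4754 0.1616 0.2032]
-0.0225,-0.0392,0.0003,0.0,-0.0,9.1
-0.0284,-0.0352,0.0003,0.0,-0.0,9.1
-0.0336,-0.0302,0.0003,0.0,-0.0,9.1
-0.038,-0.0245,0.0003,0.0,-0.0,9.1
-0.0414,-0.0182,0.0003,0.0,-0.0,9.1
-0.0438,-0.0114,0.0003,0.0,-0.0,9.1
-0.045,-0.0044,0.0003,0.0,-0.0,9.1
-0.0451,0.0028,0.0004,0.0,-0.0,9.1
-0.0441,0.0099,0.0004,0.0,-0.0,9.1
```

```bash
python3 -m pendant '[-0.0225,-0.039,0,0,0,9,-0.028,-0.035,0,0,0,9,-0.0335,-0.03,0,0,0,9,-0.038,-0.0245,0,0,0,9,-0.0415,-0.018,0,0,0,9,-0.044,-0.0115,0,0,0,9,-0.045,-0.0045,0,0,0,9,-0.045,0.003,0,0,0,9]' && python3 plan.py 0.558 -0.237 0.16 80 4
```

```text
t: 2.15
position: [0.5501, -0.1912, 0.203]
eef_rot: [0.71, 0.704, -0.0, -0.0]
wrist_force: [1.0, 0.3, 0.4]
width: 0.0854
finger_force: 0.0
yaw now 89.5 pos [ 0.5501 -0.1912  0.203 ]
-0.0115,0.0021,0.0107,-0.0,-0.0,2.4
-0.0114,0.0025,0.0107,-0.0,-0.0,2.4
-0.0112,0.003,0.0107,-0.0,-0.0,2.4
-0.0111,0.0035,0.0107,-0.0,-0.0,2.4
```

```bash
python3 -m pendant '[-0.0115,0.002,0.011,0,0,2.4,-0.0115,0.0025,0.011,0,0,2.4,-0.011,0.003,0.011,0,0,2.4,-0.011,0.0035,0.01,0,0,2.4,0,0,0,0,0,0]'
python3 - <<'E'
from station import robot
import cv2,pickle
f=robot.grab_frame("wrist");pickle.dump(f,open("f1.pkl","wb"))
cv2.imwrite("pics/w1.png",cv2.resize(f["color"],(768,576),interpolation=cv2.INTER_CUBIC))
E
```

```text
t: 2.78
position: [0.5578, -0.2354, 0.1591]
eef_rot: [0.765, 0.644, -0.0, -0.001]
wrist_force: [-0.2, -0.6, -0.5]
width: 0.0854
finger_force: 0.0
```

View pics/w1.png

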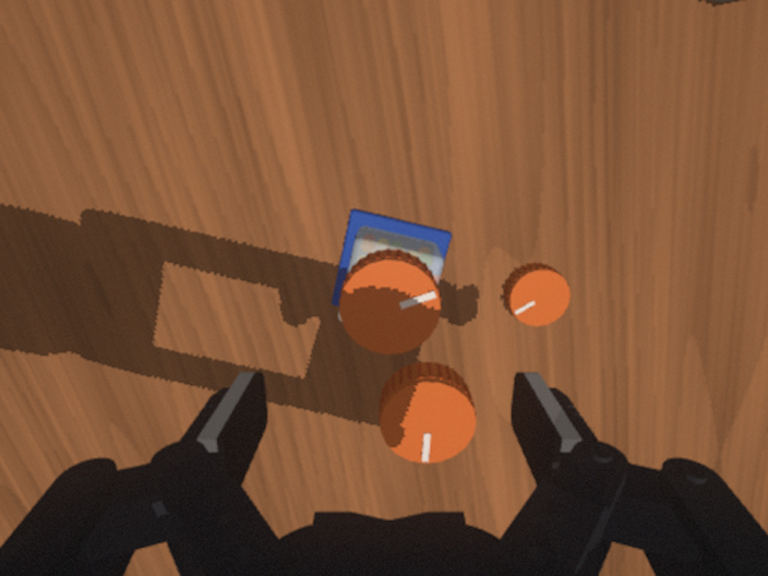

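```bash
python3 - <<'E'
import numpy as np,pickle
from h import *
f=pickle.load(open("f1.pkl","rb"));k=512/768
g=lambda u,v,z:ray(f,(u+.5)*k-.5,(v+.5)*k-.5,z)
c=g(390,306,.082);print("cap",c,"edges",g(340,303,.082),g(440,306,.082))
v=g(435,296,.082)-g(402,305,.082);print("ptr",np.degrees(np.arctan2(v[1],v[0])))
a,b=g(350,210,.008),g(451,233,.008);v=b-a;yaw=np.arctan2(v[1],v[0]);print("foot yaw",np.degrees(yaw),np.linalg.norm(v))
print("foot ctr",(a+b)/2-.036*np.array([-np.sin(yaw),np.cos(yaw),0]))
l=g(333,303,.008)-a;print(np.degrees(np.arctan2(l[1],l[0]))+90)
E
python3 plan.py 0.558 -0.236 0.058 80 5
```

```text
cap [ 0.55731095 -0.23892315  0.082     ] edges [ 0.53053463 -0.2325347   0.082     ] [ 0.58443645 -0.24357986  0.082     ]
ptr 6.575453925802207
foot yaw -22.615500300301562 0.07141693691770608
foot ctr [ 0.5565964  -0.24032924  0.008     ]
-21.798646352115867
yaw now 80.3 pos [ 0.558  -0.2351  0.1597]
-0.0002,0.0001,0.0203,-0.0,-0.0,0.1
-0.0002,0.0,0.0203,-0.0,-0.0,0.1
-0.0002,0.0,0.0203,-0.0,-0.0,0.1
-0.0002,0.0,0.0203,-0.0,-0.0,0.1
-0.0002,0.0,0.0203,-0.0,-0.0,0.1
```

```bash
python3 -m pendant '[-0.0033,0,0.02,0,0,0,0,0,0.02,0,0,0,0,0,0.02,0,0,0,0,0,0.02,0,0,0,0,0,0.0215,0,0,0,0,0,0,0,0,0]' && python3 -m pendant '[0,0,0,0,0,0,0,0,0,0,0,0,0,0,0,0,0,0,0,0,0,0,0,0,0,0,0,0,0,0,0,0,0,0,0,0]' 0 80
```

```text
t: 3.58
position: [0.5566, -0.2375, 0.0578]
eef_rot: [0.764, 0.645, -0.001, -0.002]
wrist_force: [0.9, -0.2, 0.3]
width: 0.0852
finger_force: 0.0
t: 4.32
position: [0.5586, -0.2389, 0.0608]
eef_rot: [0.765, 0.644, 0.001, 0.001]
wrist_force: [-0.2, 0.2, 5.6]
width: 0.0541
finger_force: 82.8
```

```bash
python3 -m pendant '[0,0,-0.003,0,0,0,0,0,-0.003,0,0,0,0,0,0,0,0,0,0,0,0,0,0,0]' && python3 plan.py 0.6465 0.005 0.064 118 8
```

```text
t: 4.82
position: [0.5575, -0.2386, 0.0645]
eef_rot: [0.765, 0.644, -0.0, -0.0]
wrist_force: [-0.2, -0.5, -4.6]
width: 0.0536
finger_force: 84.4
yaw now 80.2 pos [ 0.5575 -0.2386  0.0645]
0.0319,0.0058,0.0001,-0.0,-0.0,-4.7
0.0313,0.0084,0.0001,-0.0,-0.0,-4.7
0.0305,0.011,0.0001,-0.0,-0.0,-4.7
0.0295,0.0134,0.0001,-0.0,-0.0,-4.7
0.0283,0.0158,0.0001,-0.0,-0.0,-4.7
0.0269,0.0181,0.0001,-0.0,-0.0,-4.7
0.0253,0.0202,0.0001,-0.0,-0.0,-4.7
0.0236,0.0223,0.0001,-0.0,-0.0,-4.7
```

```bash
python3 -m pendant '[0.032,0.006,0,0,0,-4.7,0.0315,0.0085,0,0,0,-4.7,0.0305,0.011,0,0,0,-4.7,0.0295,0.0135,0,0,0,-4.7,0.028,0.016,0,0,0,-4.7,0.027,0.018,0,0,0,-4.7,0.0255,0.02,0,0,0,-4.7,0.0235,0.0225,0,0,0,-4.7]' && python3 -m pendant '[0,0,0.004,0,0,0,0,0,0,0,0,0]'
python3 - <<'E'
from station import robot
import cv2,pickle
f=robot.grab_frame("wrist");pickle.dump(f,open("f2.pkl","wb"))
cv2.imwrite("pics/w2.png",cv2.resize(f["color"],(768,576),interpolation=cv2.INTER_CUBIC))
f=robot.grab_frame("scene");pickle.dump(f,open("f2s.pkl","wb"))
cv2.imwrite("pics/s2.png",cv2.resize(f["color"][130:250,220:380],(800,600),interpolation=cv2.INTER_CUBIC))
E
```

```text
t: 5.82
position: [0.6475, 0.006, 0.0644]
eef_rot: [0.515, 0.857, -0.0, -0.0]
wrist_force: [0.4, -0.1, -2.5]
width: 0.0535
finger_force: 84.5
t: 6.08
position: [0.648, 0.0051, 0.0611]
eef_rot: [0.516, 0.857, 0.0, 0.0]
wrist_force: [-0.2, 0.5, -0.0]
width: 0.0537
finger_force: 85.1
```

View pics/w2.png

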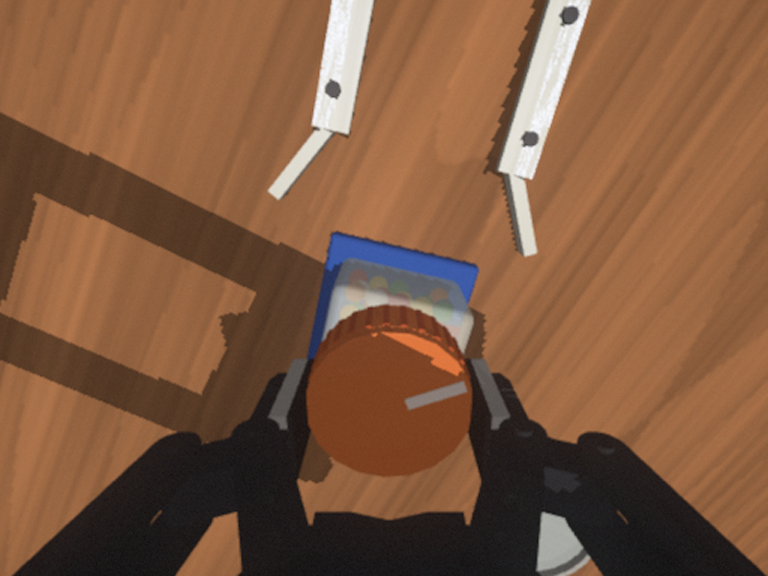

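View pics/s2.png

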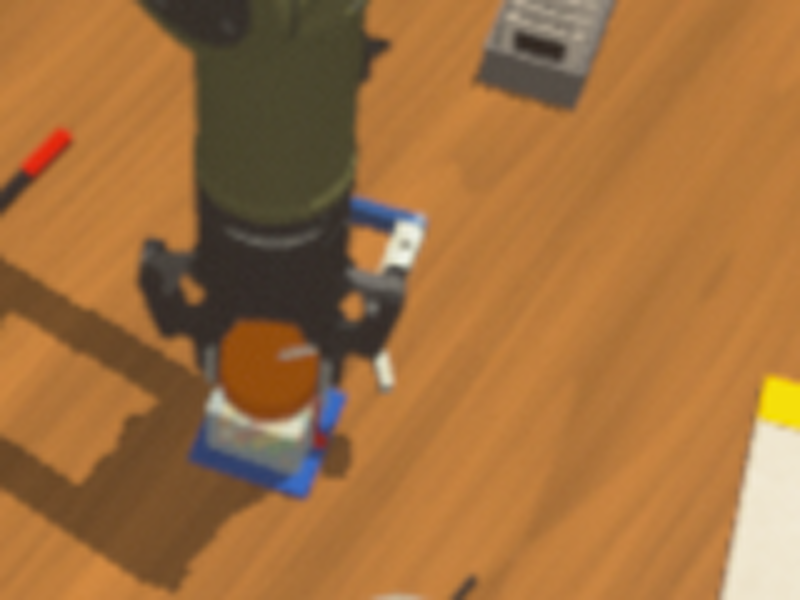

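```bash
python3 - <<'E'
import numpy as np,pickle
from h import *
f=pickle.load(open("f2.pkl","rb"));k=512/768
g=lambda u,v,z:ray(f,(u+.5)*k-.5,(v+.5)*k-.5,z)
P=[g(u,v,.017) for u,v in((313,126),(347,134),(500,173),(533,180))]
v=P[3]-P[0];y1=np.arctan2(v[1],v[0]);c=np.mean(P,0)+.040*np.array([-np.sin(y1),np.cos(y1),0])
print("bracket",c,np.degrees(y1),np.linalg.norm(v))
w=g(570,14,.017)-g(530,138,.017);print("rail yaw",np.degrees(np.arctan2(w[1],w[0]))-90)
a,b=g(331,234,.008),g(477,267,.008);v=b-a;y2=np.arctan2(v[1],v[0]);fc=(a+b)/2-.036*np.array([-np.sin(y2),np.cos(y2),0])
print("foot",fc,np.degrees(y2),np.linalg.norm(v));print("cap",g(390,394,.082))
for yw in (np.radians(15.3),y1):
  for C in (c,np.array([.6156,.1212,0])):
    d=fc-C;print("jar in bracket",d[0]*np.cos(yw)+d[1]*np.sin(yw),-d[0]*np.sin(yw)+d[1]*np.cos(yw))
E
python3 plan.py 0.648 0.0051 0.061 118.0 1
```

```text
bracket [0.61405725 0.11924743 0.017     ] 14.738166556083073 0.09483114720919977
rail yaw 14.579087107059891
foot [0.64729816 0.00355929 0.008     ] 14.820665853309412 0.07060751190113872
cap [0.64584628 0.0082433  0.082     ]
jar in bracket 0.0015357841559193938 -0.12035923375776715
jar in bracket -0.0004675155531489589 -0.12183551250819476
jar in bracket 0.00271591520957706 -0.12033838784155616
jar in bracket 0.0007271877392599629 -0.12183423934559115
yaw now 117.8 pos [0.6475 0.0043 0.0611]
0.0005,0.0008,0.0001,0.0,0.0,-0.2
```

```bash
python3 -m pendant '[0.0127,0.0014,0,0,0,0,0.0127,0.0029,0,0,0,0,0.0127,0.0029,0,0,0,0,0.0127,0.0029,0,0,0,0,0.0127,0.0029,0,0,0,0,0.0127,0.0029,0,0,0,0,0.0127,0.0029,0,0,0,0,0,0,0,0,0,0]'; python3 -m pendant '[0.01,0.0023,0,0,0,0,0.01,0.0023,0,0,0,0,0,0,0,0,0,0]'
```

```text
t: 7.18
position: [0.6221, 0.0944, 0.0609]
eef_rot: [0.516, 0.857, 0.001, -0.001]
wrist_force: [-1.0, 1.8, 3.5]
width: 0.0534
finger_force: 85.4
t: 7.55
position: [0.617, 0.1136, 0.0609]
eef_rot: [0.516, 0.857, 0.001, -0.0]
wrist_force: [-0.8, 1.8, 4.2]
width: 0.0537
finger_force: 85.5
```

```bash
python3 -m pendant '[0.005,0.0011,0,0,0,0,0.003,0.0007,0,0,0,0,0,0,0,0,0,0]'; python3 -m pendant '[0.003,0.0007,0,0,0,0,0,0,0,0,0,0]';python3 -m pendant '[0.002,0.0005,0,0,0,0,0,0,0,0,0,0]'
```

```text
t: 7.92
position: [0.6152, 0.1203, 0.0609]
eef_rot: [0.516, 0.856, 0.0, 0.0]
wrist_force: [1.1, -0.9, 3.5]
width: 0.0538
finger_force: 85.5
t: 8.18
position: [0.615, 0.1218, 0.0613]
eef_rot: [0.516, 0.857, -0.001, 0.001]
wrist_force: [2.3, -5.3, 5.0]
width: 0.0541
finger_force: 85.6
t: 8.43
position: [0.6148, 0.1228, 0.0616]
eef_rot: [0.516, 0.857, -0.001, 0.002]
wrist_force: [1.4, -8.5, 7.2]
width: 0.0539
finger_force: 85.8
```

```bash
python3 -m pendant '[-0.001,-0.0002,-0.001,0,0,0,0,0,-0.0003,0,0,-8,0,0,-0.0003,0,0,-8,0,0,-0.0003,0,0,-8,0,0,0,0,0,0]';python3 -c "
from station import robot;print(robot.state()['torque'])"; python3 -m pendant '[0,0,-0.0003,0,0,-9,0,0,-0.0003,0,0,-9,0,0,-0.0003,0,0,-9,0,0,-0.0003,0,0,-9,0,0,-0.0003,0,0,-9,0,0,-0.0003,0,0,-9,0,0,0,0,0,0]'
python3 - <<'E'
from station import robot
import cv2,numpy as np
s=robot.state();print(s['torque'],s['q'])
f=robot.grab_frame("scene");g=robot.grab_frame("wrist")
a=cv2.resize(f["color"][130:220,240:320],(356,400),interpolation=cv2.INTER_CUBIC)
b=cv2.resize(g["color"],(444,400))
cv2.imwrite("pics/s3.png",np.hstack([a,b]))
E
```

```text
t: 9.05
position: [0.6139, 0.1229, 0.0624]
eef_rot: [0.327, 0.945, -0.001, -0.0]
wrist_force: [-0.4, -5.3, 3.3]
width: 0.0535
finger_force: 85.4
[-0.88827292 -0.14436148  0.21070663]
t: 9.93
position: [0.6142, 0.1227, 0.0646]
eef_rot: [-0.138, 0.99, -0.001, -0.0]
wrist_force: [0.8, -6.1, 4.3]
width: 0.0539
finger_force: 85.5
[-1.16427171 -0.16949606  0.10804093] [ 0.13104936  0.53414933  1.59348188 -0.00250299  1.01419354 -1.71438525]
```

View pics/s3.png

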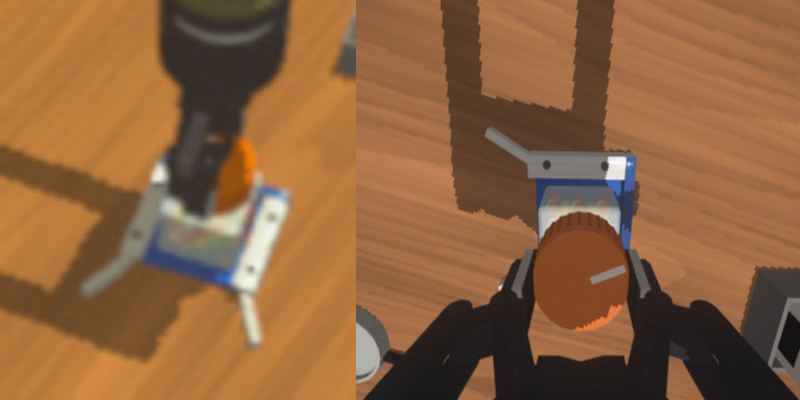

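The jar sits between the rails against the blue stop. The pointer keeps its angle in the gripper, so the cap hasn't slipped and is turned about 107° on the jar. I'll go on past the release.

```bash
python3 -m pendant '[0,0,-0.0003,0,0,-8,0,0,-0.0003,0,0,-8,0,0,0,0,0,0]'; python3 -c "
from station import robot;print(robot.state()['torque'])"; python3 -m pendant '[0,0,-0.0003,0,0,-5,0,0,0,0,0,0,0,0,0,0,0,0]'; python3 -c "
from station import robot;s=robot.state();print(s['torque'],s['q'][5])"
```

```text
t: 10.4
position: [0.615, 0.1226, 0.0664]
eef_rot: [-0.274, 0.962, -0.001, 0.001]
wrist_force: [0.6, -6.7, 9.2]
width: 0.0541
finger_force: 86.1
[-1.27594428 -0.03766494  0.05699367]
t: 10.78
position: [0.615, 0.1226, 0.0664]
eef_rot: [-0.315, 0.949, -0.001, 0.001]
wrist_force: [1.1, -7.3, 8.6]
width: 0.0538
finger_force: 86.0
[-1.26578908 -0.08685658  0.01642616] -2.0796791753775032
```

```bash
python3 -m pendant '[0.0004,-0.0006,-0.002,0,0,0,0,0,-0.002,0,0,0,0,0,-0.002,0,0,0,0,0,0,0,0,0]'; python3 -m pendant '[0,0,-0.004,0,0,0,0,0,-0.004,0,0,0,0,0,-0.004,0,0,0,0,0,-0.004,0,0,0,0,0,-0.004,0,0,0,0,0,-0.004,0,0,0,0,0,0,0,0,0,0,0,0,0,0,0]'
python3 - <<'E'
from station import robot
import cv2,numpy as np
f=robot.grab_frame("side");g=robot.grab_frame("wrist")
a=cv2.resize(f["color"][150:250,190:290],(400,400),interpolation=cv2.INTER_CUBIC)
b=cv2.resize(g["color"],(400,300));b=np.vstack([b,np.zeros((100,400,3),np.uint8)])
cv2.imwrite("pics/s4.png",np.hstack([a,b]))
E
```

```text
t: 11.28
position: [0.6139, 0.1237, 0.0712]
eef_rot: [-0.316, 0.949, 0.0, -0.0]
wrist_force: [0.8, -0.6, -1.0]
width: 0.0539
finger_force: 85.1
t: 12.28
position: [0.6141, 0.1234, 0.0954]
eef_rot: [-0.316, 0.949, 0.0, -0.0]
wrist_force: [-0.0, 0.1, -0.6]
width: 0.054
finger_force: 85.0
```

View pics/s4.png

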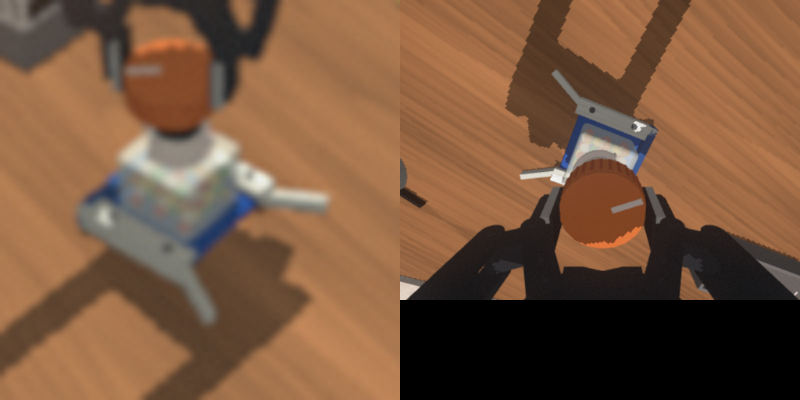

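The side view shows the cap held level in the fingers above the bare white neck. The jar is upright and home in the bracket, and the wrist force is near zero.

```bash
python3 -c "
from station import robot;print(robot.job_done())"
```

```text
the job is handed in; nothing more can be done
None
```

The job is handed in (no verdict came back): the jar stands home against the blue stop, and the arm holds the unscrewed cap level about 2 cm above the open mouth.

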